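Send the matching half-board down the chute

TASK

One half of a folding pocket bao board already lies in the catch box, at the foot of the galvanised chute. Find its mate among the three half-boards on the bench, the one of the same length, lay it pits up and lengthwise in the upper half of the chute so that it rests flat on the bed before you let go, and then let it slide down by itself until it rests end to end against the first half. Leave everything else on the bench where it is.

Things in the scene. Friction and masses are not known exactly. Their poses are not given: they have to be found in the camera images.
- lane: bed of the galvanised chute: straight channel sloping 28 deg, rising away from the robot; fixed. Origin: on the bed's surface, mid-width, at the inner face of the end stop at its foot. x up the slope along the bed (400 mm, upper end open), y across, z square out of the bed. 60 mm wide inside; side flanges rise 14.5 mm above the bed, 68 mm over the outside; end stop 31 mm. Wood slides down it (friction about 0.3).
- half_middle: wooden half of a folding pocket bao board, 124 x 52 x 42 mm (thick), solid, 2 rows of 8 round pits in the top, 0.18 kg, 0.7 to 1.35 times that. Origin: centre of the underside; x along the length, y across the width, z up through the pitted face. Lies pits up on the slab; mate of the half in the box.
- half_short: wooden half of a folding pocket bao board, 96 x 52 x 42 mm (thick), solid, 2 rows of 6 round pits in the top, 0.14 kg. Origin: centre of the underside; x along the length, y across the width, z up through the pitted face. Lies pits up on the slab; a look-alike from another set.
- half_long: wooden half of a folding pocket bao board, 152 x 52 x 42 mm (thick), solid, 2 rows of 10 round pits in the top, 0.22 kg. Origin: centre of the underside; x along the length, y across the width, z up through the pitted face. Lies pits up on the slab; a look-alike from another set.
- half_in_box: wooden half of a folding pocket bao board, 124 x 52 x 42 mm (thick), solid, 2 rows of 8 round pits in the top, 0.18 kg. Origin: centre of the underside; x along the length, y across the width, z up through the pitted face. Already lies pits up on the foot of the chute's bed, one end against the stop, its origin 62 mm up the bed.
- spokeshave: red-painted steel spokeshave lying flat, 270 mm long, 30 mm high; origin under its middle, x along its length
- counter_pot: squat black ebony counter pot with lid knob, 82 mm wide, 72 mm high, upright; origin at the centre of its foot
- dish: pale stone dish, 104 mm wide, 22 mm high (32 over the marbles), holding two amber glass marbles that stay in it; origin at the centre of its foot
- offcut: pale neem wood offcut, stepped, 128 x 62 x 34 mm; origin under the middle of its 98 mm thick part
- peg: tapered hardwood peg standing on its thick end, 36 mm wide at the foot, 90 mm high; origin at the centre of its foot
- chute: wooden catch box at the chute's foot and trestle under its upper end, fixed, one body with the chute. Origin: on the slab, 45 mm straight below the lane's origin; x level, the way the bed rises; z up. The box is 124 mm wide and 85 mm high and reaches from 55 mm before to 165 mm behind the origin along x; the bed rises over its back wall. The trestle stands 305 mm behind the origin, 130 mm wide.

How it is judged:
On the way, in this order (a step that is already met when the one before it is completed fails the run):
1. the matching half lies flat on the bed in the upper half of the chute while it is still held (x of half_middle in the frame of lane between 0.255 and 0.4 m and y of half_middle in the frame of lane between -0.008 and 0.008 m and z of half_middle in the frame of lane between -0.004 and 0.004 m and angle between the z axis of half_middle and the z axis of lane, either way round below 0.08 rad and angle between half_middle's own z axis and vertical below 0.7 rad and contact force between the fingers and half_middle above 1 N and contact force between half_middle and lane above 0.1 N), for 0.1 s.
2. let go, the matching half has slid down and rests end to end against the first half (x of half_middle in the frame of lane between 0.178 and 0.194 m and y of half_middle in the frame of lane between -0.008 and 0.008 m and z of half_middle in the frame of lane between -0.004 and 0.004 m and angle between the z axis of half_middle and the z axis of lane, either way round below 0.08 rad and angle between half_middle's own z axis and vertical below 0.7 rad and linear speed of half_middle below 0.02 m/s and contact force between the fingers and half_middle below 0.05 N), for 0.3 s.
At the end, for the whole second after the job is handed in: The 124 mm half from the bench lies pits up, flat in the lane (within 4 mm and 0.08 rad of the bed), end to end with the first half (186 mm up the bed, within 8 mm); the first half still rests at the end stop (62 mm, within 8 mm); both at rest; all else within 40 mm of its start (x of half_middle in the frame of lane between 0.178 and 0.194 m and y of half_middle in the frame of lane between -0.008 and 0.008 m and z of half_middle in the frame of lane between -0.004 and 0.004 m and angle between the z axis of each of half_middle, half_in_box and the z axis of lane, either way round below 0.08 rad and angle between each of half_middle, half_in_box's own z axis and vertical below 0.7 rad and x of half_in_box in the frame of lane between 0.054 and 0.07 m and y of half_in_box in the frame of lane between -0.008 and 0.008 m and z of half_in_box in the frame of lane between -0.004 and 0.004 m and linear speed of each of half_middle, half_in_box below 0.02 m/s); the robot touches nothing.
It fails at once if the matching half was touched by the fingers on the lower part of the bed instead of sliding down by itself (x of half_middle in the frame of lane between 0.05 and 0.235 m and y of half_middle in the frame of lane between -0.02 and 0.02 m and z of half_middle in the frame of lane below 0.03 m and contact force between the fingers and half_middle above 0.5 N).
It fails at once if another thing on the bench was moved more than 40 mm (distance of any of half_short, half_long, spokeshave, counter_pot, dish, offcut, peg from where it was at the start of the episode above 0.04 m).
It fails at once if the first half was knocked out of its place at the foot of the chute (distance of half_in_box from where it was at the start of the episode above 0.03 m).
It also fails if it takes over 40 s, if anything falls off the work surface, if the arm or the gripper's body presses on something with over 40 N, if the wrist force passes 120 N, or if a joint passes its speed limit or range.

ROBOT

A 6-joint arm with a two-finger parallel gripper is mounted at the origin on the work surface. World frame = base frame: x ahead of the robot, y to its left, z up, the work surface at z = 0. Lengths are in m, angles in rad, forces in N, time in s.
With the tool pointing down it reaches from about 0.325 to 0.775 m from the base axis. Payload 5.5 kg.
Tool frame: the origin (TCP) lies on the centre line of the jaws, within the pads' length; the fingertips stand 14 mm ahead of it and the grasp point (between the pads) lies 5 mm behind it; z points along the fingers, x is the direction in which the jaws open and shut, and the axes are right-handed (so a half turn about z gives the same grasp; the last joint's range is limited). The gripper opens to 85 mm and grips with 20 to 120 N. Pads are 22 mm wide; open, the fingers measure 114 mm over their backs; the gripper's body (76 mm by 85 mm) begins 54 mm behind the grasp point. The pads swing forward as they close: fully open they stand 13 mm farther back than shut.
Start: joints at [-1.25, 0.091, 1.231, -0, 1.82, -0.057], TCP at [0.221, -0.558, 0.245] pointing down, gripper open.
Joint ranges: [-2.87, 2.87], [-0.86, 2.18], [0.17, 2.46], [-1.51, 4.65], [0.06, 2.69], [-2.65, 2.65]. Speed limits (rad/s): [2.57, 2.57, 3.01, 3.14, 3.14, 3.14].

INTERFACE

Orientations are given as a unit quaternion [w, x, y, z].
In Python, from bench import bot, camera, order gives the robot as it stands. The module is installed in compiled form; this text tells all that it offers.
- The arm moves only by the tool arm_command, never from a script. Its argument "deltas" is a list of rows, each an object of numbers: "claw": the opening in per cent of the stroke, from 0 (shut) to 100 (fully open); "tx", "ty", "tz": the shift along the world's x, y, z in mm; "ax", "ay", "az": the turn, a rotation vector about the world's x, y, z in degrees. In form: [{"claw": .., "tx": .., "ty": .., "tz": .., "ax": .., "ay": .., "az": ..}, ...]. A call has exactly 8 rows; each row is the pose to reach, as a shift and turn from the pose commanded when the call began; what a row does not reach only later rows make up. A row lasts 1/8 s, in which the tool goes at most 62.5 mm and 10.7 degrees, less where a joint would pass 70% of its speed; a pose out of reach is approached as far as the arm can. A call with a gripper value outside its range is refused whole. The fingers move at their own pace and stop on an object; the grip force is fixed at half the most. Time passes only in rows, so rows that repeat a pose let the fingers close, or fill a call up. It gives the time, the measured TCP pose, the force and the opening at its end, in the units of the state.
- bot.sense(): the state, without advancing time (a new reading comes with each control period).
- camera(name): name is "side" or "top" or "wrist"; returns a dict with "color" (420x560x3 uint8, red, green, blue), "depth" (420x560 float32, m along the optical axis (not along the pixel's ray), 0 where there is no reading), "fx", "fy", "cx", "cy" (pixels), "origin" and "attitude" of the camera in the world. Camera axes: x right, y down, z forward; pixel columns grow to the right and rows downward; lengths in m; the calibration is good to about 2 mm. A picture is of the moment at which its call begins.
- order.hand_in(): hands the job in, once; it reports no verdict.
The state is a dict: "time": time; "qpos": joint angles; "qvel": joint speeds; "effort": joint torques, N m; "tool_pos": TCP position; "orientation": TCP orientation; "wrist_force": force on the tool from outside, world axes, zero at the start; "moment": the same for the moment, N m; "finger_gap": finger opening in m.
Only numpy, scipy, OpenCV 4.12 (cv2) and the standard library are available. Lean on these libraries where they do the work, as an engineer would, in place of code of your own. Each camera call takes 0.05 s, during which the arm holds its last target. There are 200 camera calls.

## Working session

There is one attempt and no reset: what is moved stays moved. The work goes in short steps, Python scripts to look and compute and a tool call to move; the robot and the scene stay as the last step left them, time stands still between calls to the robot, and variables do not carry over. Pictures are saved under pics/ and viewed, about 8 in all and at most 12, crops included, and the job is handed in when it is done.

Besides the shell and the picture viewer there is one more tool, called after "Request:" as a command line: name --argument value ..., lists and objects as JSON in quotes. arm_command: Moves the arm, as the interface text tells. Its arguments: {"type":"object","properties":{"deltas":{"type":"array","items":{"type":"object","properties":{"claw":{"type":"number"},"tx":{"type":"number"},"ty":{"type":"number"},"tz":{"type":"number"},"ax":{"type":"number"},"ay":{"type":"number"},"az":{"type":"number"}}}}},"required":["deltas"]}

```bash
mkdir -p pics; cat > h.py <<'E'
import numpy as np, cv2
from bench import bot, camera, order
from scipy.spatial.transform import Rotation as R
def rot(a):
    a=np.array(a,float)
    return a if a.shape==(3,3) else R.from_quat(a[[1,2,3,0]]).as_matrix()
def cloud(c):
    v,u=np.mgrid[0:420,0:560]; d=c["depth"]
    p=np.stack([(u-c["cx"])/c["fx"]*d,(v-c["cy"])/c["fy"]*d,d],-1)
    return p@rot(c["attitude"]).T+np.array(c["origin"])
def save(c,n): cv2.imwrite("pics/"+n,c["color"][:,:,::-1])
E
python3 - <<'E'
from h import *
for n in("top","side"):
    c=camera(n); save(c,n+"1.png"); np.savez(n+"1.npz",**c)
    print(n,c["origin"],c["attitude"],c["fx"],c["cx"])
print(bot.sense())
E
```

```text
top [ 0.30463928 -0.02467684  1.30603076] [-0.06441763  0.70932866 -0.69950017  0.05833289] 509.14394556582675 279.56327739604393
side [-0.06529257  1.00722464  0.90047643] [ 0.11491677 -0.23594467  0.85595035 -0.44550336] 498.7598356192356 276.0535883360446
{'time': 0.1, 'qpos': array([-1.24970504e+00,  9.17847122e-02,  1.23180312e+00,  2.42967374e-06,
        1.81980209e+00, -5.67068509e-02]), 'qvel': array([-0.00095516, -0.0014228 , -0.00339392, -0.00109576,  0.00064575,
       -0.00113544]), 'effort': array([ 3.63618332e-03, -4.60219109e+01, -4.19217181e+01,  7.70213683e-05,
        1.06457103e-02,  1.42841259e-05]), 'tool_pos': array([ 0.2212445 , -0.55746202,  0.24424197]), 'orientation': array([-5.47069338e-04,  8.27307146e-01, -5.61749124e-01, -7.12928151e-04]), 'wrist_force': array([-0.39479477,  0.02992218, -0.25458516]), 'moment': array([ 0.04690868, -0.01631407, -0.01035449]), 'finger_gap': 0.08504872433340575}
```

View pics/top1.png

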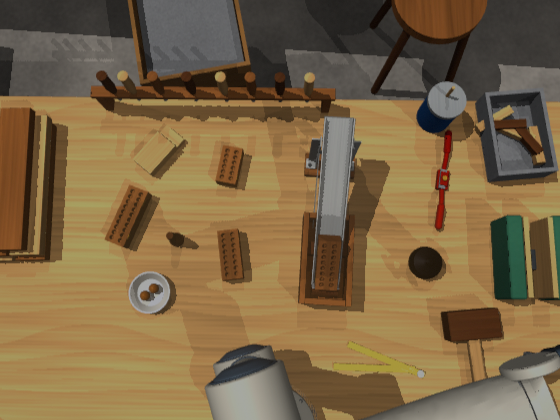

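View pics/side1.png

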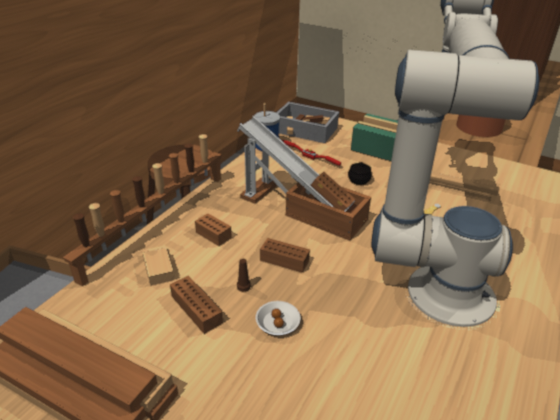

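The top view shows the middle half at (231,255), the short one at (230,166) and the long one at (129,216). The chute runs from (327,270) up to (338,120), with the first half at its foot. The side view agrees. Next I'll measure the middle half and the lane.

```bash
cat > m.py <<'E'
from h import *
def rect(P):
    return cv2.minAreaRect((P[:,:2]*1000).astype(np.float32))
c=dict(np.load("top1.npz")); P=cloud(c)
for n,(u,v) in dict(mid=(231,255),short=(230,166),long=(129,216)).items():
    w=P[v-45:v+45,u-45:u+45].reshape(-1,3)
    q=w[(w[:,2]>.034)&(w[:,2]<.055)]
    # keep near
    d=np.linalg.norm(q[:,:2]-P[v,u,:2],axis=1); q=q[d<.09]
    r=rect(q); print(n,np.median(q[:,2]),r,q[:,:2].mean(0),len(q))
# lane bed: grey pixels
for n in("top","side"):
    c=dict(np.load(n+"1.npz")); P=cloud(c); hsv=cv2.cvtColor(c["color"],cv2.COLOR_RGB2HSV)
    X=P.reshape(-1,3); s=hsv[...,1].reshape(-1)
    m=(s<60)&(X[:,0]>.3)&(X[:,0]<.85)&(X[:,1]>-.35)&(X[:,1]<-.03)&(X[:,2]>.06)&(X[:,2]<.3)
    Q=X[m]; print(n,len(Q))
    best=None; rng=np.random.default_rng(0)
    for _ in range(500):
        a,b,d=Q[rng.choice(len(Q),3,False)]; nn=np.cross(b-a,d-a); 
        if np.linalg.norm(nn)<1e-6: continue
        nn/=np.linalg.norm(nn); k=abs((Q-a)@nn)<.003
        if best is None or k.sum()>best.sum(): best=k
    I=Q[best]; o=I.mean(0); nn=np.linalg.svd(I-o)[2][2]; nn*=np.sign(nn[2])
    print("plane",nn,np.degrees(np.arccos(nn[2])),"azim up",np.degrees(np.arctan2(-nn[1],-nn[0])),o,best.sum())
    r=rect(I);print("bed rect",r)
    fl=Q[(((Q-o)@nn)>.009)&(((Q-o)@nn)<.02)];print("flange",len(fl))
    # in-lane coordinates
    ux=np.array([0,0,1.])-nn[2]*nn; ux/=np.linalg.norm(ux); uy=np.cross(nn,ux)
    for lo in np.arange(-.2,.2,.05):
        t=(I-o)@ux; k=(t>lo)&(t<lo+.05)
        f=(fl-o)@ux; kf=(f>lo)&(f<lo+.05)
        if k.sum()>20: print(round(lo,2),np.percentile((I[k]-o)@uy,[1,50,99]).round(4),"fl",np.percentile((fl[kf]-o)@uy,[2,98]).round(4) if kf.sum()>5 else "",kf.sum())
    print("t range",((Q-o)@ux).min(),((Q-o)@ux).max())
    np.savez("lane_"+n,n=nn,o=o,ux=ux,uy=uy)
E
python3 m.py
```

```text
mid 0.04278612656734704 ((422.4523010253906, 110.87218475341797), (124.20047760009766, 52.327701568603516), 7.947645664215088) [0.42204013 0.11069067] 1009
short nan ((0.0, 0.0), (0.0, 0.0), 0.0) [nan nan] 0
long 0.042628857570711776 ((516.572509765625, 375.4535217285156), (55.559165954589844, 151.5963134765625), 69.41896057128906) [0.51507181 0.37487953] 1248
top 4078
plane [-0.46777572  0.01190095  0.88376707] 27.89982322934084 azim up -1.457380602843926 [ 0.59003569 -0.13662629  0.17101604] 2582
bed rect ((548.0516357421875, -137.47665405273438), (77.24729919433594, 326.8267822265625), 88.51116180419922)
flange 557
-0.15 [-0.0269  0.0026  0.0315] fl [-0.0301  0.0367] 69
-0.1 [-0.0275 -0.      0.0308] fl [-0.0315  0.0354] 68
-0.05 [-0.0288 -0.0008  0.0294] fl [-0.0328  0.0348] 74
-0.0 [-0.0302 -0.0002  0.0282] fl [-0.0339  0.0337] 79
0.05 [-0.0367 -0.0008  0.0362] fl [-0.035   0.0323] 81
0.1 [-0.0314 -0.0018  0.0268] fl [-0.0353  0.0318] 61
t range -0.27302820418655643 0.13612111895058374
side 2496
plane [-0.47200529 -0.01641316  0.88144292] 28.183085333451498 azim up 1.9915586823395521 [ 0.58379218 -0.13897683  0.16687543] 957
bed rect ((555.3529663085938, -135.10494995117188), (75.99957275390625, 303.9247741699219), 87.9971923828125)
flange 351
-0.2 [0.0446 0.0486 0.052 ] fl [0.0428 0.0539] 31
-0.15 [-0.0215  0.0089  0.0476] fl [-0.0215  0.0507] 44
-0.1 [-0.0264  0.0028  0.0434] fl [-0.0273  0.0467] 56
-0.05 [-0.0308 -0.0033  0.0388] fl [-0.029   0.0398] 50
-0.0 [-0.034  -0.0049  0.036 ] fl [-0.0337  0.038 ] 59
0.05 [-0.0371 -0.0095  0.0333] fl [-0.0378  0.0357] 54
0.1 [-0.0413 -0.0131  0.0278] fl [-0.041   0.0323] 43
t range -0.26218435201032814 0.16424249201914295
  return _methods._mean(a, axis=axis, dtype=dtype,
  ret = ret.dtype.type(ret / rcount)
m.py:10: RuntimeWarning: Mean of empty slice.
  r=rect(q); print(n,np.median(q[:,2]),r,q[:,:2].mean(0),len(q))
  ret = um.true_divide(
```

Request:
arm_command --deltas '[{"tx":16,"ty":53,"az":-2,"claw":100},{"tx":32,"ty":106,"az":-4,"claw":100},{"tx":48,"ty":160,"az":-6,"claw":100},{"tx":64,"ty":213,"az":-8,"claw":100},{"tx":80,"ty":266,"az":-10,"claw":100},{"tx":96,"ty":319,"az":-12,"claw":100},{"tx":112,"ty":372,"az":-13.8,"claw":100},{"tx":128,"ty":425,"az":-13.8,"claw":100}]'

```text
invalid input at $.deltas[0]: expected keys claw, tx, ty, tz, ax, ay, az
```

Request:
arm_command --deltas '[{"tx":16,"ty":53,"claw":100},{"tx":32,"ty":106,"claw":100},{"tx":48,"ty":160,"claw":100},{"tx":62,"ty":205,"claw":100},{"tx":73,"ty":243,"claw":100},{"tx":73,"ty":243,"tz":-40,"claw":100},{"tx":73,"ty":243,"tz":-80,"claw":100},{"tx":73,"ty":243,"tz":-80,"claw":100}]'

```text
invalid input at $.deltas[0]: expected keys claw, tx, ty, tz, ax, ay, az
```

```bash
python3 - <<'E'
from h import *
c=camera("wrist"); save(c,"w1.png"); P=cloud(c); s=bot.sense()
print(s["time"],s["tool_pos"],rot(s["orientation"]).round(4),c["origin"])
X=P.reshape(-1,3); ok=(c["depth"].reshape(-1)>0)
q=X[ok&(X[:,2]>.037)&(X[:,2]<.05)&(np.hypot(X[:,0]-.422,X[:,1]-.111)<.085)]
print(len(q),np.median(q[:,2]),cv2.minAreaRect((q[:,:2]*1000).astype(np.float32)))
E
```

```text
0.15 [ 0.22127606 -0.55750498  0.24437778] [[ 3.689e-01 -9.295e-01 -5.000e-04]
 [-9.295e-01 -3.689e-01  1.400e-03]
 [-1.500e-03 -1.000e-04 -1.000e+00]] [ 0.29135312 -0.53012774  0.37285725]
0 nan ((0.0, 0.0), (0.0, 0.0), 0.0)
  return _methods._mean(a, axis=axis, dtype=dtype,
  ret = ret.dtype.type(ret / rcount)
```

View pics/w1.png

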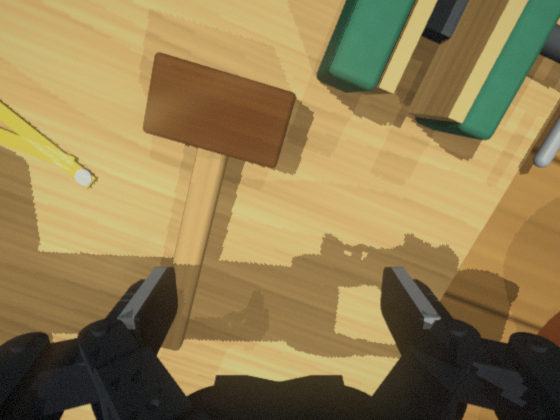

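The moves were refused because every row needs all seven keys. The picture shows only the mallet at (220,110) below the start pose. I'll send them again with every key filled in.

Request:
arm_command --deltas '[{"tx":16,"ty":53,"tz":0,"ax":0,"ay":0,"az":-2,"claw":100},{"tx":32,"ty":106,"tz":0,"ax":0,"ay":0,"az":-4,"claw":100},{"tx":48,"ty":160,"tz":0,"ax":0,"ay":0,"az":-6,"claw":100},{"tx":64,"ty":213,"tz":0,"ax":0,"ay":0,"az":-8,"claw":100},{"tx":80,"ty":266,"tz":0,"ax":0,"ay":0,"az":-10,"claw":100},{"tx":96,"ty":319,"tz":0,"ax":0,"ay":0,"az":-12,"claw":100},{"tx":112,"ty":372,"tz":0,"ax":0,"ay":0,"az":-13.8,"claw":100},{"tx":128,"ty":425,"tz":0,"ax":0,"ay":0,"az":-13.8,"claw":100}]'

```text
time: 1.15
tool_pos: [0.3494, -0.131, 0.2451]
orientation: [-0.0, 0.754, -0.657, 0.0]
wrist_force: [0.4, -0.0, -0.2]
finger_gap: 0.0854
```

Request:
arm_command --deltas '[{"tx":16,"ty":53,"tz":0,"ax":0,"ay":0,"az":0,"claw":100},{"tx":32,"ty":106,"tz":0,"ax":0,"ay":0,"az":0,"claw":100},{"tx":48,"ty":160,"tz":0,"ax":0,"ay":0,"az":0,"claw":100},{"tx":62,"ty":205,"tz":0,"ax":0,"ay":0,"az":0,"claw":100},{"tx":73,"ty":243,"tz":0,"ax":0,"ay":0,"az":0,"claw":100},{"tx":73,"ty":243,"tz":-40,"ax":0,"ay":0,"az":0,"claw":100},{"tx":73,"ty":243,"tz":-80,"ax":0,"ay":0,"az":0,"claw":100},{"tx":73,"ty":243,"tz":-80,"ax":0,"ay":0,"az":0,"claw":100}]'

```text
time: 2.15
tool_pos: [0.4204, 0.1101, 0.1617]
orientation: [0.003, 0.754, -0.657, -0.002]
wrist_force: [0.2, -0.7, -0.1]
finger_gap: 0.0854
```

```bash
python3 - <<'E'
from h import *
c=camera("wrist"); save(c,"w2.png"); P=cloud(c); s=bot.sense()
print(s["time"],s["tool_pos"],rot(s["orientation"]).round(4),c["origin"])
X=P.reshape(-1,3); ok=(c["depth"].reshape(-1)>0)
q=X[ok&(X[:,2]>.037)&(X[:,2]<.05)&(np.hypot(X[:,0]-.422,X[:,1]-.111)<.085)]
print(len(q),np.median(q[:,2]),cv2.minAreaRect((q[:,:2]*1000).astype(np.float32)))
E
```

```text
2.2 [0.42155982 0.11017248 0.16446309] [[ 1.365e-01 -9.906e-01 -2.800e-03]
 [-9.906e-01 -1.365e-01 -5.000e-04]
 [ 1.000e-04  2.900e-03 -1.000e+00]] [0.49595776 0.12041815 0.28971837]
9172 0.04183767852873231 ((421.7782287597656, 109.0260009765625), (124.65958404541016, 52.517333984375), 7.765809059143066)
```

View pics/w2.png

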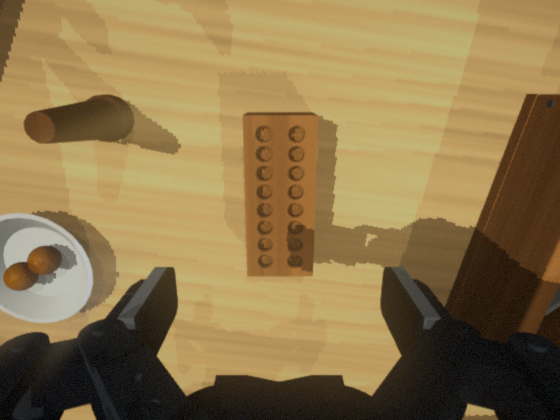

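The wrist view shows the 2x8 half at (281,195) between the jaws, with the peg at (80,120) and the dish at (40,270), both clear. Now I'll descend and grip.

Request:
arm_command --deltas '[{"tx":0,"ty":-1.3,"tz":-40,"ax":0,"ay":0,"az":0,"claw":100},{"tx":0,"ty":-1.3,"tz":-80,"ax":0,"ay":0,"az":0,"claw":100},{"tx":0,"ty":-1.3,"tz":-110,"ax":0,"ay":0,"az":0,"claw":100},{"tx":0,"ty":-1.3,"tz":-130,"ax":0,"ay":0,"az":0,"claw":100},{"tx":0,"ty":-1.3,"tz":-130,"ax":0,"ay":0,"az":0,"claw":100},{"tx":0,"ty":-1.3,"tz":-130,"ax":0,"ay":0,"az":0,"claw":30},{"tx":0,"ty":-1.3,"tz":-130,"ax":0,"ay":0,"az":0,"claw":30},{"tx":0,"ty":-1.3,"tz":-130,"ax":0,"ay":0,"az":0,"claw":30}]'

```text
time: 3.2
tool_pos: [0.4237, 0.1093, 0.0377]
orientation: [-0.002, 0.754, -0.657, 0.001]
wrist_force: [0.0, -0.4, 6.6]
finger_gap: 0.0501
```

Request:
arm_command --deltas '[{"tx":0,"ty":0,"tz":0,"ax":0,"ay":0,"az":0,"claw":30},{"tx":0,"ty":0,"tz":0,"ax":0,"ay":0,"az":0,"claw":30},{"tx":0,"ty":0,"tz":20,"ax":0,"ay":0,"az":0,"claw":30},{"tx":0,"ty":0,"tz":70,"ax":0,"ay":0,"az":0,"claw":30},{"tx":0,"ty":0,"tz":130,"ax":0,"ay":0,"az":0,"claw":30},{"tx":0,"ty":0,"tz":190,"ax":0,"ay":0,"az":0,"claw":30},{"tx":0,"ty":0,"tz":250,"ax":0,"ay":0,"az":0,"claw":30},{"tx":0,"ty":0,"tz":280,"ax":0,"ay":0,"az":0,"claw":30}]'

```text
time: 4.2
tool_pos: [0.4226, 0.109, 0.3196]
orientation: [-0.002, 0.754, -0.657, 0.002]
wrist_force: [0.1, 0.4, -2.6]
finger_gap: 0.0505
```

```bash
cat > t.py <<'E'
from h import *
az=np.radians(-2.7); th=np.radians(28)
O=np.array([.354,-.1247,.045])
L=(R.from_euler('z',az)*R.from_euler('y',-th)).as_matrix()  # columns lane x,y,z
s=bot.sense(); C=rot(s["orientation"])
# desired tool: z=-lane z, x=-lane y
T=np.stack([-L[:,1],np.cross(-L[:,2],-L[:,1]),-L[:,2]],1)
if __name__=="__main__":
    tgt=O+L@np.array([.29,0,.0377+.08])
    print("tgt",tgt,"shift",(tgt-[.4222,.1092,.3142])*1000)
    print("rotvec deg",np.degrees(R.from_matrix(T@C.T).as_rotvec()), L)
E
python3 t.py
```

```text
tgt [ 0.55457509 -0.13415888  0.28506968] shift [ 132.3750881  -243.35888104  -29.13031511]
rotvec deg [  1.23547318 -27.70827633 -10.34099488] [[ 0.88196741  0.04710645 -0.46895039]
 [-0.04159253  0.99888987  0.02211514]
 [ 0.46947156  0.          0.88294759]]
```

Request:
arm_command --deltas '[{"tx":22,"ty":-40,"tz":0,"ax":0.2,"ay":-4,"az":-1.5,"claw":30},{"tx":44,"ty":-80,"tz":0,"ax":0.4,"ay":-9,"az":-3.3,"claw":30},{"tx":66,"ty":-120,"tz":0,"ax":0.6,"ay":-14,"az":-5.2,"claw":30},{"tx":88,"ty":-160,"tz":0,"ax":0.8,"ay":-19,"az":-7,"claw":30},{"tx":110,"ty":-200,"tz":0,"ax":1.0,"ay":-24,"az":-9,"claw":30},{"tx":132,"ty":-243,"tz":0,"ax":1.2,"ay":-27.7,"az":-10.3,"claw":30},{"tx":132,"ty":-243,"tz":-15,"ax":1.2,"ay":-27.7,"az":-10.3,"claw":30},{"tx":132,"ty":-243,"tz":-29,"ax":1.2,"ay":-27.7,"az":-10.3,"claw":30}]'

```text
time: 5.2
tool_pos: [0.5538, -0.1338, 0.2849]
orientation: [0.164, -0.671, 0.703, -0.172]
wrist_force: [0.0, 0.0, -3.0]
finger_gap: 0.0508
```

```bash
cat > look.py <<'E'
import sys; from t import *
k=sys.argv[1]
s=bot.sense(); print(s["time"],s["tool_pos"],s["wrist_force"],s["finger_gap"]); C=rot(s["orientation"])
print("rot err deg",np.degrees(R.from_matrix(T@C.T).as_rotvec()).round(2))
print("TCP in lane mm",((s["tool_pos"]-O)@L*1000).round(1))
for n in("wrist","side","top"):
    c=camera(n); save(c,n+k+".png"); np.savez(n+k+".npz",**c)
    X=cloud(c).reshape(-1,3); ok=c["depth"].reshape(-1)>0
    q=(X-O)@L; sat=cv2.cvtColor(c["color"],cv2.COLOR_RGB2HSV)[...,1].reshape(-1)
    g=ok&(sat<60)
    b=q[g&(abs(q[:,2])<.006)&(abs(q[:,1])<.022)&(q[:,0]>.2)&(q[:,0]<.4)]
    if len(b)>30:
        A=np.c_[b[:,0]-.3,b[:,1],np.ones(len(b))]; print(n,"bed z@0.3, slopes(x,y deg)",len(b),(np.linalg.lstsq(A,b[:,2],rcond=None)[0]*[57.3,57.3,1000]).round(2))
    f=q[g&(q[:,2]>.010)&(q[:,2]<.018)&(abs(q[:,1])<.045)]
    for lo in(.15,.2,.25,.3,.35):
        w=f[(f[:,0]>lo)&(f[:,0]<lo+.05)]
        if len(w)>10: print("  flange",lo,"y",(np.percentile(w[:,1],[2,98])*1000).round(1), "inner",(w[w[:,1]>0,1].min()*1000 if (w[:,1]>0).any() else 0),(w[w[:,1]<0,1].max()*1000 if (w[:,1]<0).any() else 0))
    e=q[g&(abs(q[:,2])<.02)&(abs(q[:,1])<.04)]; print("  max x",e[:,0].max() if len(e) else "")
    if n!="side" : 
        e=q[ok&(abs(q[:,1])<.02)&(q[:,0]<.16)&(q[:,0]>0)&(q[:,2]>.035)&(q[:,2]<.05)]
        if len(e)>50: print("  box half top z",np.median(e[:,2]),"x",np.percentile(e[:,0],[1,99]))
    # held half top, tool frame
    p=(X-s["tool_pos"])@C
    m=ok&(sat>70)&(abs(p[:,0])<.034)&(abs(p[:,1])<.08)&(p[:,2]>-.012)&(p[:,2]<.006)
    h=p[m]
    if len(h)>100:
        print("  held top z",np.median(h[:,2]).round(4),cv2.minAreaRect((h[:,:2]*1000).astype(np.float32)))
        A=np.c_[h[:,:2],np.ones(len(h))]; print("  slopes deg",(np.linalg.lstsq(A,h[:,2],rcond=None)[0][:2]*57.3).round(2))
E
python3 look.py a
```

```text
5.2 [ 0.5538128  -0.133797    0.28487613] [ 0.00565165  0.04207746 -2.99110173] 0.05084852884751833
rot err deg [-0.01 -0.43 -0.02]
TCP in lane mm [289.2   0.3 117.9]
wrist bed z@0.3, slopes(x,y deg) 6066 [ 0.12 -0.14 -0.95]
  flange 0.3 y [-36.   31.3] inner 27.36173678963205 -32.445967090078284
  flange 0.35 y [-36.3  31. ] inner 27.174882099399657 -32.38355811124554
  max x 0.40368641334885597
  held top z -0.0038 ((-2.7675628662109375, -8.481887817382812), (62.438602447509766, 104.44571685791016), 0.30964720249176025)
  slopes deg [-0.01  0.1 ]
side bed z@0.3, slopes(x,y deg) 496 [-0.09  1.45 -0.8 ]
  flange 0.15 y [-32.4  35.9] inner 28.257650260829134 -27.352465839139064
  flange 0.2 y [-33.   35.4] inner 28.088614977637178 -26.37993279442429
  flange 0.25 y [-34.7  36.1] inner 28.31518464874608 -24.33979211282029
  flange 0.3 y [-35.   35.4] inner 27.897229432342694 -24.583235714164555
  flange 0.35 y [-34.9  36.3] inner 27.259975367777688 -27.70527417425632
  max x 0.40070050285819053
  held top z -0.0009 ((-0.8123092651367188, 4.8895263671875), (125.2094497680664, 61.79182052612305), 89.08977508544922)
  slopes deg [-1.42 -0.2 ]
top bed z@0.3, slopes(x,y deg) 576 [ 0.37  0.   -0.12]
  flange 0.25 y [29.7 33.1] inner 29.686447948076953 0
  flange 0.3 y [-34.1  32.9] inner 29.482572572151955 -30.738551488080837
  flange 0.35 y [-34.3  32.8] inner 29.575029659148345 -30.341625787467876
  max x 0.403656046914789
  box half top z 0.04150909509709047 x [0.00380869 0.09144422]
  held top z -0.0031 ((-1.5918025970458984, -33.396812438964844), (58.56073760986328, 55.77212905883789), 85.92739868164062)
  slopes deg [0.4 0.8]
```

View pics/wrista.png

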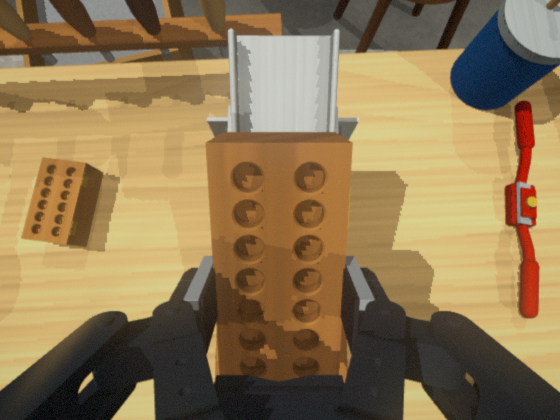

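The held half sits square over the lane, spanning columns 208–352 at row 140, and the chute flanges are at columns 232 and 337. I'll measure the sideways offset between them within each view.

```bash
python3 - <<'E'
from t import *
for n in("wrist","side","top"):
    c=dict(np.load(n+"a.npz")); X=cloud(c).reshape(-1,3); q=(X-O)@L
    sat=cv2.cvtColor(c["color"],cv2.COLOR_RGB2HSV)[...,1].reshape(-1)
    zt=117.9e-3+.0038
    m=(sat>70)&(abs(q[:,2]-zt)<.006)&(abs(q[:,1])<.05)&(q[:,0]>.31)&(q[:,0]<.37)
    h=q[m]
    if len(h)<20: print(n,len(h)); continue
    z=np.median(h[:,2]); h=h[abs(h[:,2]-z)<.0025]
    print(n,len(h),"z",z,"x max",np.percentile(h[:,0],99.5))
    for a in(.315,.33,.34):
        w=h[(h[:,0]>a)&(h[:,0]<a+.012),1]
        print("  y",a,(np.percentile(w,[.5,99.5])*1000).round(1),(np.percentile(w,[.5,99.5]).mean()*1000).round(2))
E
```

```text
wrist 11846 z 0.12148018253292689 x max 0.3496503521345146
  y 0.315 [-25.7  26. ] 0.14
  y 0.33 [-25.6  26. ] 0.19
  y 0.34 [-25.6  26. ] 0.2
side 95 z 0.11864671041080188 x max 0.3463575873215484
  y 0.315 [-6.1 31.1] 12.51
  y 0.33 [-24.  29.] 2.5
  y 0.34 [-24.1  30.2] 3.03
top 322 z 0.12110357716283977 x max 0.3503735912650017
  y 0.315 [-23.1  28. ] 2.44
  y 0.33 [-22.   29.1] 3.56
  y 0.34 [-22.5  27.8] 2.63
```

```bash
python3 -c "
from t import *
print((L@np.array([[13,-2.8,0],[13,-2.8,-40],[13,-2.8,-72],[0,0,-1],[0,0,-100]]).T).T.round(2))"
```

```text
[[ 1.133e+01 -3.340e+00  6.100e+00]
 [ 3.009e+01 -4.220e+00 -2.921e+01]
 [ 4.510e+01 -4.930e+00 -5.747e+01]
 [ 4.700e-01 -2.000e-02 -8.800e-01]
 [ 4.690e+01 -2.210e+00 -8.829e+01]]
```

Request:
arm_command --deltas '[{"tx":11.3,"ty":-3.3,"tz":6.1,"ax":0,"ay":0,"az":0,"claw":30},{"tx":20.7,"ty":-3.8,"tz":-11.5,"ax":0,"ay":0,"az":0,"claw":30},{"tx":30.1,"ty":-4.2,"tz":-29.2,"ax":0,"ay":0,"az":0,"claw":30},{"tx":36,"ty":-4.5,"tz":-40,"ax":0,"ay":0,"az":0,"claw":30},{"tx":41,"ty":-4.7,"tz":-50,"ax":0,"ay":0,"az":0,"claw":30},{"tx":45.1,"ty":-4.9,"tz":-57.5,"ax":0,"ay":0,"az":0,"claw":30},{"tx":45.1,"ty":-4.9,"tz":-57.5,"ax":0,"ay":0,"az":0,"claw":30},{"tx":45.1,"ty":-4.9,"tz":-57.5,"ax":0,"ay":0,"az":0,"claw":30}]'

```text
time: 6.35
tool_pos: [0.5995, -0.139, 0.2295]
orientation: [0.165, -0.67, 0.702, -0.174]
wrist_force: [-0.8, 0.2, -2.1]
finger_gap: 0.0506
```

```bash
python3 look.py b | grep -v slopes
```

```text
6.35 [ 0.59954142 -0.13900082  0.22952687] [-0.79066558  0.24246196 -2.11827714] 0.05062665705801558
rot err deg [ 0.06 -0.26 -0.02]
TCP in lane mm [303.8  -2.7  47.5]
  flange 0.35 y [-36.2  30.9] inner 27.073895454309177 -32.40271921373967
  max x 0.4037864564343923
  held top z -0.0038 ((-3.427631378173828, -8.384178161621094), (60.91409683227539, 104.43807220458984), 0.17654095590114594)
  flange 0.15 y [-34.7  35.7] inner 28.992423871403624 -25.936625911946663
  flange 0.2 y [-33.5  36.5] inner 4.245383964973729 -5.859981366009789
  flange 0.25 y [24.1 35.5] inner 23.175745042098722 0
  flange 0.3 y [26.4 37.4] inner 26.174694600033863 0
  flange 0.35 y [-33.4  35.4] inner 27.73902965848206 -26.541353331337096
  max x 0.4012427631992781
  held top z -0.0029 ((-2.5648021697998047, 2.8778762817382812), (126.87938690185547, 61.14506149291992), 87.41447448730469)
  flange 0.3 y [-34.2  33. ] inner 29.335664454251933 -32.57087794216106
  flange 0.35 y [-34.4  32.7] inner 3.8079110872517687 -1.002675604057345
  max x 0.4037085152402183
  box half top z 0.04137795117870393 x [0.00526224 0.12763105]
  held top z -0.0044 ((-1.835540771484375, -34.648094177246094), (52.69084548950195, 55.82442855834961), 0.5480281710624695)
```

View pics/wristb.png

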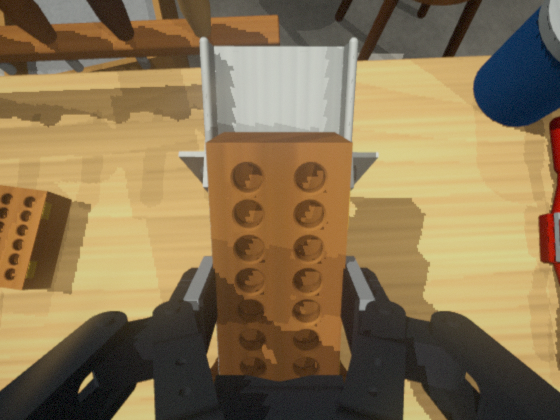

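The half is centred between the flanges (column 280 against 281) about 10 mm above the bed. Lowering it onto the bed.

Request:
arm_command --deltas '[{"tx":0.9,"ty":0,"tz":-1.8,"ax":0,"ay":0,"az":0,"claw":30},{"tx":1.9,"ty":-0.1,"tz":-3.5,"ax":0,"ay":0,"az":0,"claw":30},{"tx":2.8,"ty":-0.1,"tz":-5.3,"ax":0,"ay":0,"az":0,"claw":30},{"tx":3.3,"ty":-0.2,"tz":-6.2,"ax":0,"ay":0,"az":0,"claw":30},{"tx":3.8,"ty":-0.2,"tz":-7.1,"ax":0,"ay":0,"az":0,"claw":30},{"tx":4.2,"ty":-0.2,"tz":-7.9,"ax":0,"ay":0,"az":0,"claw":30},{"tx":4.2,"ty":-0.2,"tz":-7.9,"ax":0,"ay":0,"az":0,"claw":30},{"tx":4.2,"ty":-0.2,"tz":-7.9,"ax":0,"ay":0,"az":0,"claw":30}]'

```text
time: 7.5
tool_pos: [0.6037, -0.1391, 0.221]
orientation: [0.165, -0.67, 0.702, -0.173]
wrist_force: [0.1, -0.1, -2.4]
finger_gap: 0.0507
```

```bash
python3 look.py c | head -5
```

```text
7.5 [ 0.60365534 -0.13910799  0.22097424] [ 0.14151027 -0.13095416 -2.37846311] 0.05071302271202431
rot err deg [ 0.04 -0.31 -0.03]
TCP in lane mm [303.4  -2.6  38. ]
wrist bed z@0.3, slopes(x,y deg) 8200 [ 0.14 -0.11 -1.01]
  flange 0.2 y [-35.9  31.5] inner 29.12131896951618 -35.18972861770443
```

Still clear of the bed by about 1 mm, so I'll keep going down in 0.5 mm steps.

Request:
arm_command --deltas '[{"tx":0.2,"ty":0,"tz":-0.4,"ax":0,"ay":0,"az":0,"claw":30},{"tx":0.5,"ty":0,"tz":-0.9,"ax":0,"ay":0,"az":0,"claw":30},{"tx":0.7,"ty":0,"tz":-1.3,"ax":0,"ay":0,"az":0,"claw":30},{"tx":0.9,"ty":0,"tz":-1.8,"ax":0,"ay":0,"az":0,"claw":30},{"tx":0.9,"ty":0,"tz":-1.8,"ax":0,"ay":0,"az":0,"claw":30},{"tx":0.9,"ty":0,"tz":-1.8,"ax":0,"ay":0,"az":0,"claw":30},{"tx":0.9,"ty":0,"tz":-1.8,"ax":0,"ay":0,"az":0,"claw":30},{"tx":0.9,"ty":0,"tz":-1.8,"ax":0,"ay":0,"az":0,"claw":30}]'

```text
time: 8.65
tool_pos: [0.6044, -0.1392, 0.2202]
orientation: [0.165, -0.67, 0.702, -0.174]
wrist_force: [-5.4, 0.7, 3.6]
finger_gap: 0.0506
```

The bed pushes back with about 8 N along its normal, so the half is seated while still gripped. Releasing now.

Request:
arm_command --deltas '[{"tx":0,"ty":0,"tz":0,"ax":0,"ay":0,"az":0,"claw":30},{"tx":0,"ty":0,"tz":0,"ax":0,"ay":0,"az":0,"claw":100},{"tx":0,"ty":0,"tz":0,"ax":0,"ay":0,"az":0,"claw":100},{"tx":0,"ty":0,"tz":0,"ax":0,"ay":0,"az":0,"claw":100},{"tx":0,"ty":0,"tz":0,"ax":0,"ay":0,"az":0,"claw":100},{"tx":0,"ty":0,"tz":0,"ax":0,"ay":0,"az":0,"claw":100},{"tx":0,"ty":0,"tz":0,"ax":0,"ay":0,"az":0,"claw":100},{"tx":0,"ty":0,"tz":0,"ax":0,"ay":0,"az":0,"claw":100}]'

```text
time: 9.65
tool_pos: [0.6045, -0.1391, 0.2191]
orientation: [0.165, -0.67, 0.702, -0.173]
wrist_force: [0.4, -1.0, 0.1]
finger_gap: 0.0853
```

```bash
python3 look.py d | head -5
```

```text
9.65 [ 0.60451127 -0.13908944  0.2190553 ] [ 0.35738213 -1.02298403  0.10760138] 0.08525010686738442
rot err deg [ 0.04 -0.32 -0.03]
TCP in lane mm [303.3  -2.6  35.9]
wrist bed z@0.3, slopes(x,y deg) 26233 [ 0.11 -0.09 -0.97]
  flange 0.2 y [-35.8  31.2] inner 27.58786143965566 -31.949792718193088
```

View pics/sided.png

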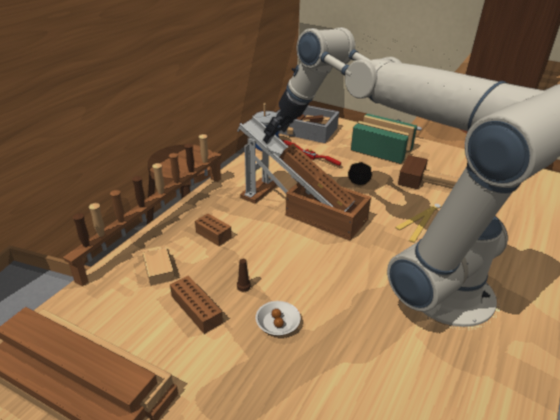

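The side view shows the half has slid down against the first one, at about (315,180), and everything else is in place. I'll back off along the bed's normal and measure.

Request:
arm_command --deltas '[{"tx":-7,"ty":0.3,"tz":13,"ax":0,"ay":0,"az":0,"claw":100},{"tx":-21,"ty":1,"tz":40,"ax":0,"ay":0,"az":0,"claw":100},{"tx":-42,"ty":2,"tz":79,"ax":0,"ay":0,"az":0,"claw":100},{"tx":-60,"ty":2,"tz":113,"ax":0,"ay":0,"az":0,"claw":100},{"tx":-60,"ty":50,"tz":130,"ax":0,"ay":0,"az":0,"claw":100},{"tx":-60,"ty":100,"tz":130,"ax":0,"ay":0,"az":0,"claw":100},{"tx":-60,"ty":140,"tz":130,"ax":0,"ay":0,"az":0,"claw":100},{"tx":-60,"ty":140,"tz":130,"ax":0,"ay":0,"az":0,"claw":100}]'

```text
time: 10.8
tool_pos: [0.544, 0.0035, 0.3507]
orientation: [0.166, -0.672, 0.701, -0.174]
wrist_force: [0.1, -0.0, -0.5]
finger_gap: 0.0852
```

```bash
python3 - <<'E'
from t import *
for rep in range(2):
    c=camera("top"); X=cloud(c).reshape(-1,3); q=(X-O)@L
    m=(abs(q[:,1])<.032)&(q[:,0]>-.01)&(q[:,0]<.3)&(q[:,2]>.037)&(q[:,2]<.047)
    h=q[m]; print(len(h),"x",np.percentile(h[:,0],[.5,99.5]).round(4))
    for a,b in((.0,.12),(.13,.245)):
        w=h[(h[:,0]>a)&(h[:,0]<b)]; 
        if len(w)>30:
            A=np.c_[w[:,:2],np.ones(len(w))]; print(len(w),"z",np.median(w[:,2]).round(4),"y",np.percentile(w[:,1],[1,99]).round(4),"slope",(np.linalg.lstsq(A,w[:,2],rcond=None)[0][:2]*57.3).round(2))
save(c,"tope.png"); print(bot.sense()["time"])
E
```

```text
1915 x [0.0047 0.2514]
840 z 0.0419 y [-0.0252  0.026 ] slope [-0.03 -0.02]
914 z 0.0418 y [-0.0267  0.0249] slope [ 0.19 -0.08]
1923 x [0.004  0.2514]
841 z 0.0419 y [-0.0253  0.0261] slope [ 0.18 -0.08]
915 z 0.042 y [-0.0264  0.0251] slope [ 0.03 -0.45]
10.9
```

View pics/tope.png

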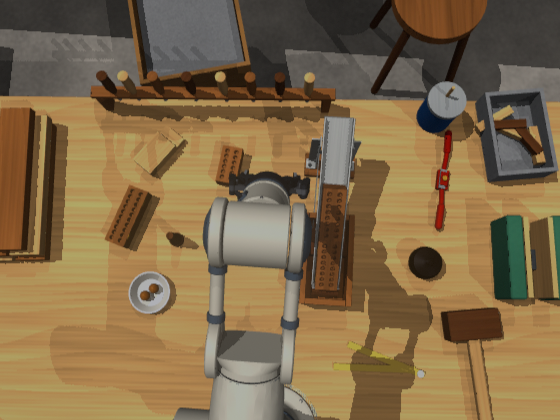

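The top view shows both halves end to end in the lane, from (326,290) to (335,185), with the arm clear. Together they span 247 mm (248 nominal), lie flat, and the second reading matches the first. Handing in.

```bash
python3 -c "
from bench import order; print(order.hand_in())"
```

```text
the job is handed in; nothing more can be done
None
```

The job is handed in, at about 11 s of the 40 s allowed. I picked the 124 mm half (2 rows of 8 pits) and set it on the bed about 300 mm up. With the fingers still gripping, the bed pushed back with about 8 N. I then let go, it slid down to the first half by itself, and I backed the arm clear.

**Final checks, two top-camera readings:**
- The two halves span 247 mm end to end (248 nominal).
- Both lie flat, to within about 0.5°, with their tops 42 mm above the bed.
- Both sit centred across the lane to about 1 mm.
- The readings matched to 1 mm, so the halves were at rest.
- I judged that the other items had not moved by eye from the pictures, not by measurement.

**What failed or disagreed:**
- The first two move calls were refused because the rows lacked some keys. Nothing moved.
- The cameras disagreed on the lane's centreline by up to 3 mm. I corrected the sideways position from where the held half and the lane appeared in the same picture.
- My estimate of the lane's origin looks about 3–4 mm off along the slope.

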